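# Slide the plate under the jig's spring clip

## Robot

A 7-joint arm with a two-finger parallel gripper is mounted at the origin on the work surface. World frame = base frame: x ahead of the robot, y to its left, z up, the work surface at z = 0. Lengths are in mm, angles in rad, forces in N, time in s.
With the tool pointing down it reaches from about 350 to 900 mm from the base axis. Payload 8.1 kg.
Tool frame: the origin (TCP) lies on the centre line of the jaws, within the pads' length; the fingertips stand ctrl.tip_reach ahead of it and the grasp point (between the pads) lies 11 mm behind it (ctrl.tip_reach is the distance from the TCP to the fingertips, in mm); x points along the fingers, y is the direction in which the jaws open and shut, and the axes are right-handed (so a half turn about x gives the same grasp; the last joint's range is limited). The gripper opens to 92 mm and grips with 3 to 60 N. Pads are 19 mm wide; open, the fingers measure 130 mm over their backs; the gripper's body (75 mm by 190 mm) begins 47 mm behind the grasp point.
Start: joints at [-1.272, 0.434, 0.025, 1.573, -0.012, 1.134, -0.075], TCP at [244.45, 575.226, 234.742] pointing down, gripper open.
Joint ranges: [-2.62, 2.62], [-0.44, 2.09], [-1.27, 1.32], [0.08, 2.57], [-1.32, 4.46], [0.12, 2], [-2.74, 2.74]. Speed limits (rad/s): [2.22, 2.22, 3.01, 3.01, 3.14, 3.14, 3.14].

## Interface

Orientations are given as a rotation vector (axis times angle).
In Python, from station import telemetry, optics, workorder, ctrl gives the robot as it stands. The module is installed in compiled form; this text tells all that it offers.
- The arm moves only by the tool servo_tool, never from a script. Its argument "moves" is a list of rows, each a list of 5 numbers: the shift along the tool's x, y, z in mm, then the turn about the tool's x in rad, then the closure, from -1 (fully open) to 1 (shut), so that 0 is half open. A call has 1 to 20 rows; each row shifts and turns the commanded pose from where the row before left it, along the tool's axes as they then stand; what a row does not reach is not made up. A row lasts 1/12 s, in which the tool goes at most 41.7 mm and 7.16 degrees, less where a joint would pass 70% of its speed; a pose out of reach is approached as far as the arm can. A call with a gripper value outside its range is refused whole. The fingers move at their own pace and stop on an object; "squeeze" is the grip in N (left out, the last holds). Time passes only in rows, so rows that do not move let the fingers close. It gives the time, the measured TCP pose, the force and the opening at its end, in the units of the state.
- telemetry.get_obs(): the state, without advancing time (a new reading comes with each control period).
- optics.camera(name): name is "side" or "top"; returns (picture, depth): 420x560x3 uint8, red, green, blue; 420x560 float32, mm along the optical axis (not along the pixel's ray), 0 where there is no reading.
- optics.get_calibration(name): a dict with "fx", "fy", "cx", "cy" (pixels), "T" (4x4, takes a point from camera to world coordinates). Camera axes: x right, y up, looking along -z (the intrinsics and any distortion apply to the point x, -y, -z); pixel columns grow to the right and rows downward; lengths in mm; the calibration is good to about 2 mm. A picture is of the moment at which its call begins. get_calibration takes no time and is no camera call.
- workorder.close_job(): hands the job in, once; it reports no verdict.
The state is a dict: "clock": time; "qpos": joint angles; "dq": joint speeds; "effort": joint torques, N m; "ee_pos": TCP position; "eef_rot": TCP orientation; "contact_force": force on the tool from outside, world axes, zero at the start; "moment": the same for the moment, N m; "gripper_width": finger opening in mm.
Only numpy, scipy, OpenCV 4.12 (cv2) and the standard library are available. Lean on these libraries where they do the work, as an engineer would, in place of code of your own. Each camera call takes 0.05 s, during which the arm holds its last target. There are 200 camera calls.

## Task

Hold the orange press bar of the jig's spring clip down with one fingertip and, keeping it down, push the green plate along its track with the other fingertip, beneath the raised jaw, until it is fully home against the end stop; only then let the bar up so that the jaw clamps the plate, and move clear. Touch and push only: never lift the plate out of its track, and leave all the other things where they are.

Things in the scene. Friction and masses are not known exactly. Their poses are not given: they have to be found in the camera images.
- jig: Grey jig bolted to the bench: base x -115 to +100, y -80 to +95, 12 thick; its place and yaw vary. Origin on the bench under the track; x runs along the track to the end stop, y to the clip's side, z up. The track floor is the base's top (z 12), centred on y 0, between two rails 4 high with inner faces at y -26.5 and +26.5.
- stop (a point): Foot of the end stop's face in the jig's frame at x +80, y 0, z 12: the plate's front edge reaches it when fully home. The aluminium stop block behind it is 12 thick, 66 wide, 16 high above the track floor.
- clip (a joint): Angle of the rocking spring clip: 0 = shut, jaw 2 above the track floor, blocking the plate; 0.12 = jaw resting on the plate; above 0.17 the plate passes beneath; 0.34 = press bar level, well down; 0.42 = hard stop (do not lean on it). A spring shuts it: 4 N on the bar starts it moving, about 8 N holds it at 0.34; let go, it springs back.
- press_bar (a point): Middle of the top of the orange press bar, moving with the clip. Bar 130 long (jig x -100 to +30), 26 wide (jig y +62 to +88); middle at jig x -35, y +75. Top 33 above the bench when shut (sloping up outwards 0.34 rad), 22 and level at clip angle 0.34, 19.5 at the hard stop. Press it anywhere along its length; a fingertip may slide along it while pressing.
- jaw_place (a point): Point on the track floor (12 above the bench) below the middle of the clip's steel jaw, fixed to the jig at x +58, y +12. The jaw spans jig x +46 to +70, y about +8 to +48; its top is up to 45 above the bench when open.
- clip_hinge (a point): Middle of the clip's hinge shaft, which runs along jig x from -103 to +73 at jig y +44, 30 above the bench, 11 thick. The dark cheeks that carry it (x -110 to -104 and +73 to +79) are 16 wide in y and reach 38 above the bench.
- plate: Green steel plate in the track, 60 long (x) x 50 wide x 6 thick, about 0.12 kg, with a flange 4 thick, 24 high from the underside, turned up across its rear (-x) end: push there. Origin at the centre of its underside, axes like the jig's; flange's rear face at x -30, front edge at x +30. Rear face starts at jig x -62 to -28, short of the jaw; fully home it is at +20.
- plate_front (a point): Middle of the plate's front edge, at its underside.
- bolt: Not part of the job, to be left alone: steel hex-head bolt standing head down on the jig's base, 25 wide, 48 high.
- bushing: Not part of the job, to be left alone: brass bushing standing on the jig's base, 26 across, 22 high.
- screwdriver: Not part of the job, to be left alone: blue-handled screwdriver lying on the bench.
- wrench: Not part of the job, to be left alone: steel wrench lying on the bench.
- junction_box: Not part of the job, to be left alone: black junction box, 90 x 70 x 45 high, on the bench.
- screw_jar: Not part of the job, to be left alone: clear jar with yellow lid, 60 across, 75 high.
- cup: Not part of the job, to be left alone: blue cup, 70 across, 70 high.
Things that resemble listed ones, but are neither listed nor needed, are in the scene too. Of the things shaped like the plate, the green one is meant.

How it is judged (in metres and radians):
On the way, in this order (a step that is already met when the one before it is completed fails the run):
1. with the clip's bar held down, the plate is pushed by a fingertip beneath the raised jaw (value of joint clip above 0.2 rad and contact force between the fingers and plate above 0.1 N and x of plate_front in the frame of jaw_place above -0.008 m and x of plate_front in the frame of stop below -0.003 m), for 0.02 s.
2. the plate is fully home while the bar is still held down (value of joint clip above 0.2 rad and x of plate_front in the frame of stop above -0.003 m), for 0.05 s.
At the end, for the whole second after the job is handed in: The plate's front edge is within 3 mm of the end stop, the plate lies flat in its track at rest, and the released clip's jaw rests on it (clip joint 0.08 to 0.17) (x of plate_front in the frame of stop above -0.003 m and z of plate in the frame of jig below 0.0145 m and value of joint clip between 0.08 and 0.17 rad and linear speed of plate below 0.01 m/s); the robot touches nothing.
It fails at once if the plate is lifted or tipped out of its track (z of plate in the frame of jig above 0.022 m or angle between plate's own z axis and vertical above 0.25 rad).
It fails at once if one of the other things is moved by more than 20 mm (distance of any of bolt, bushing, screwdriver, wrench, junction_box, screw_jar, cup from where it was at the start of the episode above 0.02 m).
It also fails if it takes over 48 s, if anything falls off the work surface, if the arm or the gripper's body presses on something with over 40 N, if the wrist force passes 120 N, or if a joint passes its speed limit or range.

## Working session

There is one attempt and no reset: what is moved stays moved. The work goes in short steps, Python scripts to look and compute and a tool call to move; the robot and the scene stay as the last step left them, time stands still between calls to the robot, and variables do not carry over. Pictures are saved under pics/ and viewed, about 8 in all and at most 12, crops included, and the job is handed in when it is done.

Besides the shell and the picture viewer there is one more tool, called after ">>>" by a JSON object that holds its "fn" and its "kwargs". servo_tool: Moves the arm, as the interface text tells. Its arguments: {"type":"object","properties":{"moves":{"type":"array"},"squeeze":{"type":"number"}},"required":["moves"]}

```bash
mkdir -p pics; ls; cat > h.py <<'E'
from station import telemetry, optics, workorder, ctrl
import numpy as np, cv2
from scipy.spatial.transform import Rotation as R
def grab(n):
    p,d=optics.camera(n); c=optics.get_calibration(n); return p,d,c
def pts(d,c):
    v,u=np.mgrid[0:d.shape[0],0:d.shape[1]]
    P=np.stack([(u-c['cx'])/c['fx']*d,-(v-c['cy'])/c['fy']*d,-d],-1)
    T=np.array(c['T']); return P@T[:3,:3].T+T[:3,3]
def ray(u,v,c,z):
    T=np.array(c['T']); r=T[:3,:3]@np.array([(u-c['cx'])/c['fx'],-(v-c['cy'])/c['fy'],-1]); o=T[:3,3]
    return o+r*(z-o[2])/r[2]
E
python3 - <<'E'
from h import *
s=telemetry.get_obs(); print(s, ctrl.tip_reach)
print(R.from_rotvec(s['eef_rot']).as_matrix().round(3))
for n in('top','side'):
    p,d,c=grab(n); print(n,c); np.savez(n+'0.npz',p=p,d=d)
    cv2.imwrite(f'pics/{n}0.png',cv2.resize(p[:,:,::-1],(784,588)))
E
```

```text
pics
{'clock': 0.0, 'qpos': array([-1.27162146,  0.43523129,  0.02498987,  1.57412486, -0.01158938,
        1.13399246, -0.07511499]), 'dq': array([ 0.00086551,  0.00154608,  0.00084175, -0.00089387, -0.00178361,
       -0.00077731,  0.00035434]), 'effort': array([ 5.86075930e-04, -6.67852163e+01,  9.85076912e-01, -3.14451134e+01,
       -6.05294108e-02,  4.29603516e-02,  1.62883871e-04]), 'ee_pos': array([244.27247469, 574.73060206, 233.92926799]), 'eef_rot': array([ 0.3139848 ,  1.54787115, -0.31651693]), 'contact_force': array([-0.68116196,  0.13635944, -0.32807547]), 'moment': array([-0.01856829, -0.00049818, -0.00951965]), 'gripper_width': 91.94092879661575} 8.0
[[-0.     0.391  0.92 ]
 [-0.002  0.92  -0.391]
 [-1.    -0.002  0.   ]]
top {'fx': 487.6133656195524, 'fy': 487.6133656195524, 'cx': 273.75683793968534, 'cy': 203.37663874803928, 'T': array([[-1.79231099e-02,  9.84515313e-01, -1.74379931e-01,
         3.72087073e+02],
       [-9.99829715e-01, -1.68818406e-02,  7.45284894e-03,
         3.19205064e+01],
       [ 4.39358972e-03,  1.74483814e-01,  9.84650240e-01,
         1.59816551e+03],
       [ 0.00000000e+00,  0.00000000e+00,  0.00000000e+00,
         1.00000000e+00]])}
side {'fx': 464.77830647391625, 'fy': 464.77830647391625, 'cx': 282.8722089975411, 'cy': 207.2872908986025, 'T': array([[ 8.61620267e-01,  2.37746129e-01, -4.48427579e-01,
         4.68465250e+01],
       [-5.07261257e-01,  4.33339725e-01, -7.44917915e-01,
        -9.37150256e+02],
       [ 1.72201331e-02,  8.69306310e-01,  4.93973690e-01,
         7.04826985e+02],
       [ 0.00000000e+00,  0.00000000e+00,  0.00000000e+00,
         1.00000000e+00]])}
```

View pics/top0.png

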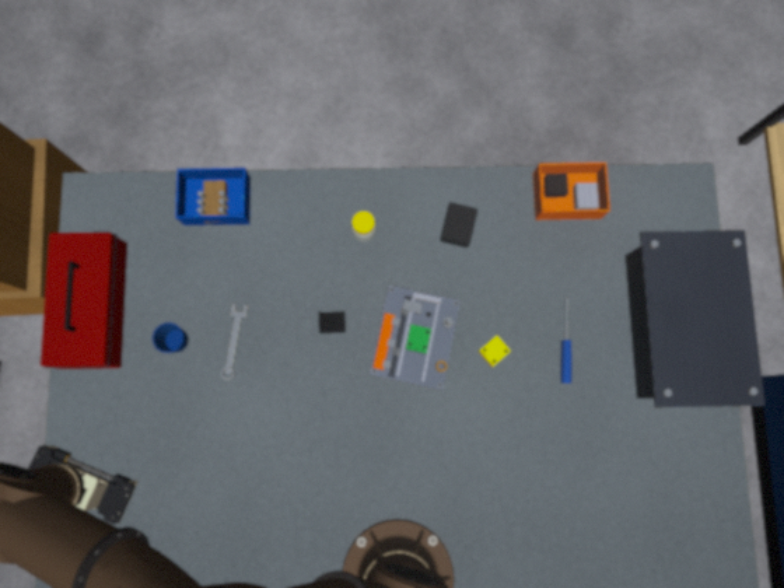

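View pics/side0.png

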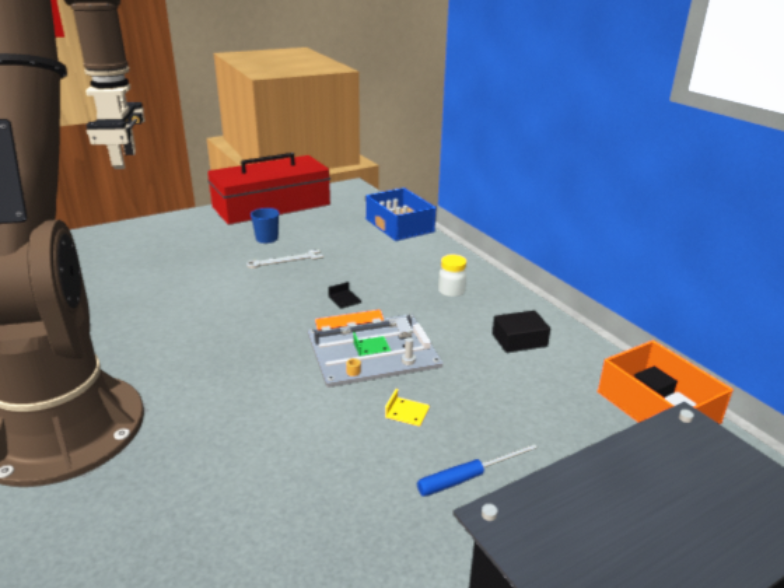

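The top view (784×588 scale) shows the jig at about (415,335), with the orange bar on the left at (384,342). Things shaped like the plate:
- green at (418,338), in the track
- yellow at (495,350), on the bench
- black at (332,322), on the bench

The green one matches the description. Its flange is at the lower (robot) end, and jig x points up the image. Next I measure the jig in both views.

```bash
cat > meas.py <<'E'
from h import *
def blob(m,near,minA=20):
    n,l,s,c=cv2.connectedComponentsWithStats(m.astype(np.uint8))
    k=[i for i in range(1,n) if s[i,4]>=minA]
    i=min(k,key=lambda i:np.hypot(*(c[i]-near))); return l==i
def masks(p,near,nearbar):
    h=cv2.cvtColor(p,cv2.COLOR_RGB2HSV); H,S,V=[h[...,i].astype(int) for i in range(3)]
    g=blob((H>45)&(H<75)&(S>120)&(V>60),near)
    o=blob((H>5)&(H<18)&(S>170)&(V>120),nearbar)
    return g,o
if __name__=='__main__':
    for n,ng,nb in(('top',(299,241),(274,244)),('side',(265,246),(250,229))):
        f=np.load(n+'0.npz'); p,d=f['p'],f['d']; c=optics.get_calibration(n); P=pts(d,c)
        g,o=masks(p,ng,nb)
        for nm,m in(('green',g),('bar',o)):
            v,u=np.nonzero(m); Q=P[m]; Q=Q[d[m]>0]
            print(n,nm,len(u),'px',u.mean().round(1),v.mean().round(1),'z pct',np.percentile(Q[:,2],[5,25,50,75,95]).round(1),'mean',Q.mean(0).round(1))
            ct=max(cv2.findContours(m.astype(np.uint8),0,1)[0],key=cv2.contourArea)
            z=18 if nm=='green' else 33
            W=np.array([ray(a,b,c,z)[:2] for a,b in zip(u,v)],np.float32)
            r=cv2.minAreaRect(W); print('  rect@z',z,np.round(r[0],1),np.round(r[1],1),round(r[2],2), np.round(cv2.boxPoints(r),0).tolist())
        x0,y0,x1,y1=(255,195,340,285) if n=='top' else (215,215,320,280)
        k=8 if n=='top' else 7
        cv2.imwrite(f'pics/{n}c.png',cv2.resize(p[y0:y1,x0:x1,::-1],None,fx=k,fy=k,interpolation=cv2.INTER_CUBIC))
        if n=='top':
            B=P[350:400,200:320].reshape(-1,3); print('bench z',np.median(B[:,2]),B[:,2].std())
E
python3 meas.py
```

```text
top green 248 px 298.4 241.6 z pct [11.6 15.3 17.8 20.4 30.9] mean [524.4 -57.9  18.5]
  rect@z 18 [524.6 -58. ] [46.3 56.9] 74.95 [[491.0, -73.0], [546.0, -88.0], [558.0, -43.0], [503.0, -28.0]]
top bar 228 px 273.5 243.4 z pct [25.4 29.1 32.3 34.7 39.3] mean [518.7  23.1  32.2]
  rect@z 33 [519.1  22.1] [ 20.5 124.9] 76.95 [[456.0, 26.0], [578.0, -2.0], [582.0, 18.0], [461.0, 46.0]]
bench z 1.6327515944196875 101.53128591789287
side green 250 px 264.6 246.4 z pct [17.2 18.6 19.5 20.8 36.9] mean [522.  -60.4  21.3]
  rect@z 18 [527.5 -45.9] [71.4 59.1] 76.07 [[490.0, -73.0], [548.0, -88.0], [565.0, -18.0], [507.0, -4.0]]
side bar 298 px 248.6 227.7 z pct [30.2 32.6 34.5 36.1 38.1] mean [517.9  22.3  34.3]
  rect@z 33 [519.4  22.3] [ 37.4 127.5] 76.9 [[453.0, 18.0], [577.0, -10.0], [586.0, 26.0], [462.0, 55.0]]
```

View pics/topc.png

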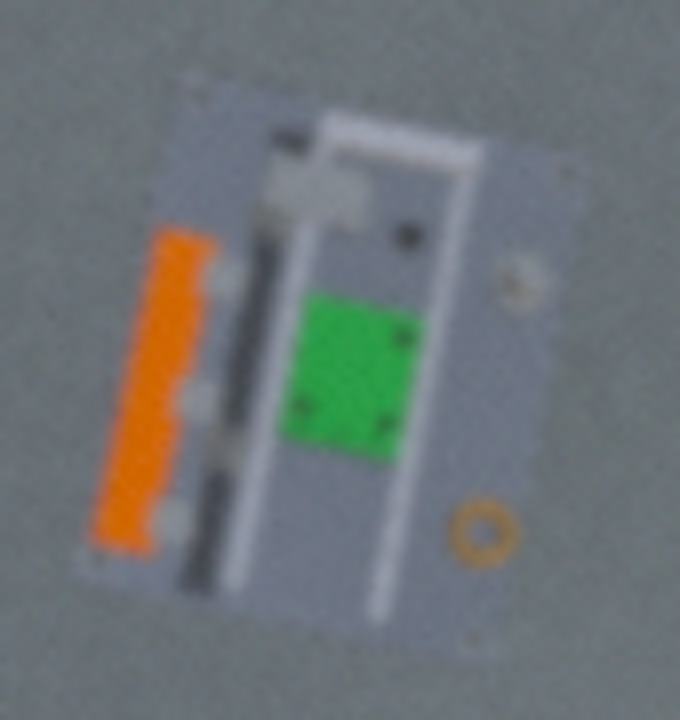

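View pics/sidec.png

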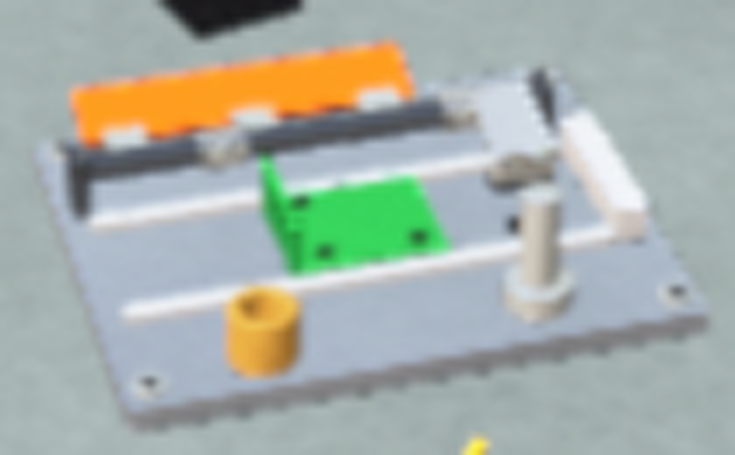

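The crops confirm the choice: the green plate sits in the track with its flange at the rear end. The jaw is at crop (320,195), the stop at (400,140), the bolt and bushing are at −y, and nothing stands behind the plate. I cross-check the jig frame with the base corners.

```bash
python3 - <<'E'
from h import *
c=optics.get_calibration('top')
cr=np.array([[180,75],[590,165],[495,660],[75,575]])/8+[255,195]
W=np.array([ray(u,v,c,12)[:2] for u,v in cr])
M=np.array([[100,95],[100,-80],[-115,-80],[-115,95]],float)
A,B=M-M.mean(0),W-W.mean(0); th=np.arctan2((A[:,0]*B[:,1]-A[:,1]*B[:,0]).sum(),(A*B).sum())
Rm=np.array([[np.cos(th),-np.sin(th)],[np.sin(th),np.cos(th)]]); o=W.mean(0)-Rm@M.mean(0)
print('corners: yaw',th,'origin',o,'resid',(W-(M@Rm.T+o)).round(1).tolist())
# two-view bar, triangulate by depth means ~ (518.5,22.6); with yaw -0.227
th=-0.227; Rm=np.array([[np.cos(th),-np.sin(th)],[np.sin(th),np.cos(th)]]); ob=np.array([518.6,22.6])-Rm@[-35,75.9]; print('bar origin',ob)
o=(o+ob)/2
J=lambda w:(np.asarray(w)[:2]-o)@Rm
for nm,u,v,z in (('rearL',278,440,18),('rearR',395,462,18),('frontL',305,293,18),('frontR',425,318,18),('stopfL',325,152,28),('stopfR',475,175,28),('bushing',483,532,34),('bolt',523,285,40)):
    print(nm,J(ray(u/8+255,v/8+195,c,z)).round(1))
cs=optics.get_calibration('side')
for nm,u,v,z in (('s flange topL',265,158,36),('s frontL',412,178,18),('s frontR',450,250,18),('s flange footR',298,272,18),('s stop face foot R',612,232,14),('s bushing foot',262,370,12)):
    print(nm,J(ray(u/7+215,v/7+215,cs,z)).round(1))
s=telemetry.get_obs(); Rt=R.from_rotvec(s['eef_rot']).as_matrix(); print('tool yaw of z',np.arctan2(Rt[1,2],Rt[0,2]))
print('TCP in jig',J(s['ee_pos']),'goal TCP world for jig(-75,37.5)',(Rm@[-75,37.5]+o), 'delta in tool yz for yaw aligned', (Rm@[-75,37.5]+o-s['ee_pos'][:2])@Rm)
E
```

```text
corners: yaw -0.224786683503019 origin [533.66969778 -62.28976818] resid [[-2.9, -0.4], [-4.4, 2.3], [4.7, 0.2], [2.6, -2.0]]
bar origin [535.62039541 -59.22979983]
rearL [-43.   22.6]
rearR [-41.9 -25.5]
frontL [17.8 23.9]
frontR [ 18.  -25.9]
stopfL [74.8 27.7]
stopfR [ 78.3 -33.9]
bushing [-63.3 -64.5]
bolt [ 36.5 -60.7]
s flange topL [-36.9  24.4]
s frontL [19.8 22.3]
s frontR [ 19.7 -27. ]
s flange footR [-37.4 -25. ]
s stop face foot R [ 82.9 -27.2]
s bushing foot [-62.4 -70.4]
tool yaw of z -0.4018680598694984
TCP in jig [-425.92565362  553.906419  ] goal TCP world for jig(-75,37.5) [470.00868207  -7.34264835] delta in tool yz for yaw aligned [ 350.92565362 -516.406419  ]
```

>>> {"fn": "servo_tool", "kwargs": {"moves": [[0,0,0,-0.0875,-0.22],[0,0,0,-0.0875,-0.22],[0,-28,19.5,0,-0.22],[0,-28,19.5,0,-0.22],[0,-28,19.5,0,-0.22],[0,-28,19.5,0,-0.22],[0,-28,19.5,0,-0.22],[0,-28,19.5,0,-0.22],[0,-28,19.5,0,-0.22],[0,-28,19.5,0,-0.22],[0,-28,19.5,0,-0.22],[0,-28,19.5,0,-0.22],[0,-28,19.5,0,-0.22],[0,-28,19.5,0,-0.22],[0,-28,19.5,0,-0.22],[0,-28,19.5,0,-0.22],[0,-28,19.5,0,-0.22],[0,-28,19.5,0,-0.22],[0,0,0,0,-0.22],[0,0,0,0,-0.22]], "squeeze": 20}}

```text
clock: 1.77
ee_pos: [447.9, 66.7, 234.6]
eef_rot: [0.181, 1.563, -0.182]
contact_force: [-0.4, 0.9, -0.3]
gripper_width: 55.8
```

>>> {"fn": "servo_tool", "kwargs": {"moves": [[0,-25,18,0,-0.22],[0,-25,18,0,-0.22],[15,-17,12,0,-0.22],[25,0,0,0,-0.22],[25,0,0,0,-0.22],[25,0,0,0,-0.22],[25,0,0,0,-0.22],[20,0,0,0,-0.22],[10,0,0,0,-0.22],[0,0,0,0,-0.22],[0,0,0,0,-0.22],[0,0,0,0,-0.22]]}}

```text
clock: 2.77
ee_pos: [480.1, -7.1, 90.7]
eef_rot: [0.178, 1.562, -0.177]
contact_force: [-0.3, -0.5, -0.3]
gripper_width: 56.2
```

```bash
cat > st.py <<'E'
from h import *
th=-0.227; Rm=np.array([[np.cos(th),-np.sin(th)],[np.sin(th),np.cos(th)]]); o=np.array([534.6,-60.8])
s=telemetry.get_obs(); Rt=R.from_rotvec(s['eef_rot']).as_matrix()
print('t',s['clock'],'jig',((s['ee_pos'][:2]-o)@Rm).round(1),'tipz',s['ee_pos'][2]-8,'yaw',np.arctan2(Rt[1,2],Rt[0,2]),'tilt',Rt[:,0].round(3),'F jig',(s['contact_force'][:2]@Rm).round(1),s['contact_force'][2].round(1),'w',s['gripper_width'])
E
python3 st.py; python3 - <<'E'
from h import *
for n,(x0,y0,x1,y1),k in(('top',(240,185,340,285),6),('side',(190,150,330,280),5)):
    p,d,c=grab(n); np.savez(n+'1.npz',p=p,d=d)
    cv2.imwrite(f'pics/{n}1.png',cv2.resize(p[y0:y1,x0:x1,::-1],None,fx=k-1,fy=k-1,interpolation=cv2.INTER_CUBIC))
a,b=[cv2.resize(cv2.imread(f'pics/{n}1.png'),(400,400)) for n in('top','side')]
cv2.imwrite('pics/both1.png',np.hstack([a,b]))
E
```

```text
t 2.7667 jig [-65.2  40.1] tipz 82.72430418747919 yaw -0.22640703307376814 tilt [ 0.001  0.    -1.   ] F jig [-0.2 -0.6] -0.3 w 56.18652553205878
```

View pics/both1.png

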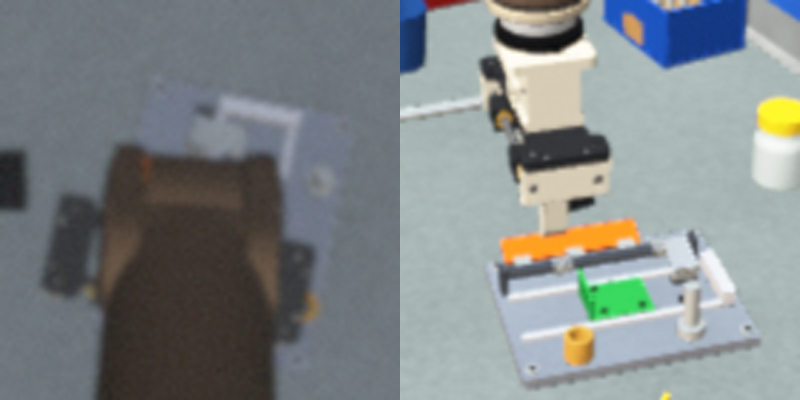

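```bash
python3 - <<'E'
from h import *
th=-0.227; Rm=np.array([[np.cos(th),-np.sin(th)],[np.sin(th),np.cos(th)]]); o=np.array([534.6,-60.8])
c=optics.get_calibration('side')
print('B tip seen',((ray(190+153/400*140,150+235/400*130,c,82.7)[:2]-o)@Rm).round(1),'expected (-65,2.5), front/near edges')
E
```

```text
B tip seen [-63.6  11.6] expected (-65,2.5), front/near edges
```

>>> {"fn": "servo_tool", "kwargs": {"moves": [[10,-2.5,0,0,-0.22],[15,0,0,0,-0.22],[12,0,0,0,-0.22],[4,0,0,0,-0.22],[3,0,0,0,-0.22],[3,0,0,0,-0.22],[2,0,0,0,-0.22],[2,0,0,0,-0.22],[2,0,0,0,-0.22],[0,0,0,0,-0.22],[0,0,0,0,-0.22],[0,0,0,0,-0.22]]}}

```text
clock: 3.87
ee_pos: [479.2, -10.0, 37.1]
eef_rot: [0.178, 1.563, -0.178]
contact_force: [-0.7, -1.2, 5.2]
gripper_width: 55.9
```

```bash
python3 st.py
```

```text
t 3.8667 jig [-65.4  37.1] tipz 29.139349777601943 yaw -0.2269277932981139 tilt [ 0.001  0.    -1.   ] F jig [-0.4 -1.3] 5.2 w 55.86075489113474
```

>>> {"fn": "servo_tool", "kwargs": {"moves": [[2,0,0,0,-0.22],[2,0,0,0,-0.22],[2,0,0,0,-0.22],[1,0,0,0,-0.22],[0,0,0,0,-0.22],[0,0,0,0,-0.22],[0,0,0,0,-0.22]]}}

```text
clock: 4.45
ee_pos: [479.0, -10.9, 30.5]
eef_rot: [0.179, 1.563, -0.179]
contact_force: [-3.0, -4.2, 12.0]
gripper_width: 55.6
```

```bash
python3 st.py; python3 - <<'E'
from h import *
p,d,c=grab('side'); np.savez('side2.npz',p=p,d=d)
cv2.imwrite('pics/side2.png',cv2.resize(p[185:275,205:325,::-1],None,fx=6,fy=6,interpolation=cv2.INTER_CUBIC))
E
```

```text
t 4.45 jig [-65.4  36.1] tipz 22.470501284768346 yaw -0.22791569321049987 tilt [ 0.001 -0.001 -1.   ] F jig [-1.9 -4.8] 12.0 w 55.64622761058177
```

View pics/side2.png

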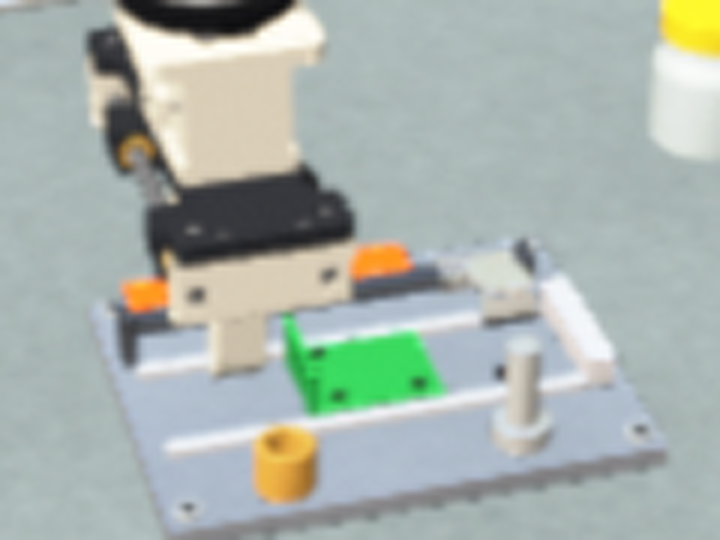

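>>> {"fn": "servo_tool", "kwargs": {"moves": [[-1,0,3,0,-0.22],[0,0,4,0,-0.22],[0,0,4,0,-0.22],[0,0,3,0,-0.22],[0,0,3,0,-0.22],[0,0,3,0,-0.22],[0,0,3,0,-0.22],[0,0,3,0,-0.22],[0,0,3,0,-0.22],[0,0,3,0,-0.22],[0,0,3,0,-0.22],[0,0,0,0,-0.22]]}}

```text
clock: 5.5
ee_pos: [510.5, -17.4, 30.7]
eef_rot: [0.178, 1.568, -0.178]
contact_force: [-8.5, -0.1, 10.8]
gripper_width: 55.8
```

```bash
python3 st.py; python3 - <<'E'
from h import *
p,d,c=grab('side'); np.savez('side3.npz',p=p,d=d)
cv2.imwrite('pics/side3.png',cv2.resize(p[185:275,205:325,::-1],None,fx=6,fy=6,interpolation=cv2.INTER_CUBIC))
E
```

```text
t 5.5 jig [-33.2  36.8] tipz 22.66012377434518 yaw -0.22628169642857354 tilt [-0.005  0.001 -1.   ] F jig [-8.2 -2.1] 10.8 w 55.79540378458968
```

View pics/side3.png

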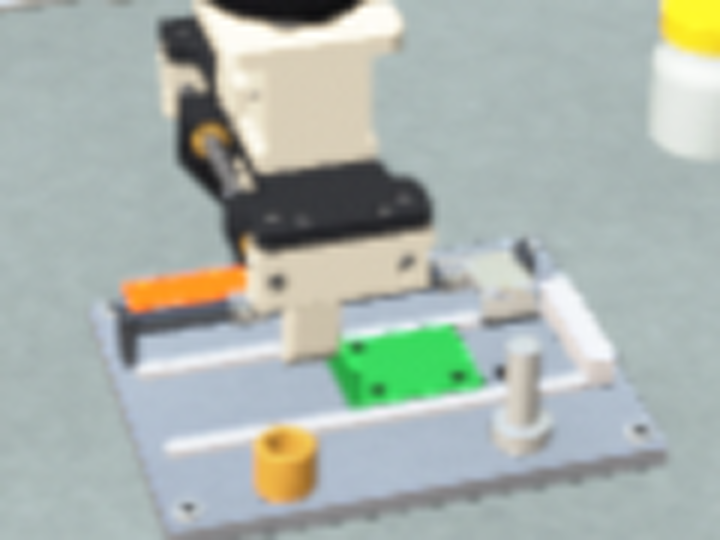

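The jaw is raised and the finger is against the flange, with the plate moving flat. I carry on pushing.

>>> {"fn": "servo_tool", "kwargs": {"moves": [[0,0,3,0,-0.22],[0,0,3,0,-0.22],[0,0,3,0,-0.22],[0,0,3,0,-0.22],[0,0,3,0,-0.22],[0,0,3,0,-0.22],[0,0,3,0,-0.22],[0,0,3,0,-0.22],[0,0,3,0,-0.22],[0,0,3,0,-0.22],[0,0,3,0,-0.22],[0,0,3,0,-0.22],[0,0,0,0,-0.22]]}}

```text
clock: 6.63
ee_pos: [546.0, -25.6, 30.7]
eef_rot: [0.178, 1.568, -0.178]
contact_force: [-7.0, 0.8, 9.9]
gripper_width: 56.0
```

```bash
python3 st.py
```

```text
t 6.6333 jig [ 3.2 36.9] tipz 22.70641043082565 yaw -0.22633962938995428 tilt [-0.004  0.001 -1.   ] F jig [-7.  -0.8] 9.9 w 55.97874436718966
```

>>> {"fn": "servo_tool", "kwargs": {"moves": [[0,0,2,0,-0.22],[0,0,2,0,-0.22],[0,0,1,0,-0.22],[0,0,0,0,-0.22],[0,0,0,0,-0.22]]}}

```text
clock: 7.05
ee_pos: [550.4, -26.6, 30.7]
eef_rot: [0.178, 1.568, -0.177]
contact_force: [-8.2, 1.3, 10.0]
gripper_width: 55.6
```

>>> {"fn": "servo_tool", "kwargs": {"moves": [[0,0,1,0,-0.22],[0,0,1,0,-0.22],[0,0,0,0,-0.22],[0,0,0,0,-0.22]]}}

```text
clock: 7.38
ee_pos: [551.8, -26.9, 30.6]
eef_rot: [0.178, 1.569, -0.177]
contact_force: [-8.6, 1.7, 11.2]
gripper_width: 55.9
```

```bash
python3 st.py
```

```text
t 7.3833 jig [ 9.2 36.9] tipz 22.62984830227252 yaw -0.22615196472190907 tilt [-0.005  0.001 -1.   ] F jig [-8.7 -0.3] 11.2 w 55.8665194346041
```

>>> {"fn": "servo_tool", "kwargs": {"moves": [[0,0,1,0,-0.22],[0,0,1,0,-0.22],[0,0,1,0,-0.22],[0,0,0,0,-0.22],[0,0,0,0,-0.22]]}}

```text
clock: 7.8
ee_pos: [553.7, -27.4, 30.5]
eef_rot: [0.179, 1.571, -0.177]
contact_force: [-12.8, 2.2, 15.3]
gripper_width: 56.4
```

>>> {"fn": "servo_tool", "kwargs": {"moves": [[0,0,1,0,-0.22],[0,0,1,0,-0.22],[0,0,0,0,-0.22],[0,0,0,0,-0.22]]}}

```text
clock: 8.13
ee_pos: [553.7, -27.5, 30.3]
eef_rot: [0.179, 1.574, -0.177]
contact_force: [-18.3, 3.2, 19.0]
gripper_width: 56.0
```

```bash
python3 st.py; python3 - <<'E'
from h import *
p,d,c=grab('side'); np.savez('side4.npz',p=p,d=d)
cv2.imwrite('pics/side4.png',cv2.resize(p[185:275,205:325,::-1],None,fx=6,fy=6,interpolation=cv2.INTER_CUBIC))
E
```

```text
t 8.1333 jig [11.2 36.8] tipz 22.27910020998223 yaw -0.22656296554769959 tilt [-0.011  0.002 -1.   ] F jig [-18.6  -1. ] 19.0 w 55.960201189910194
```

View pics/side4.png

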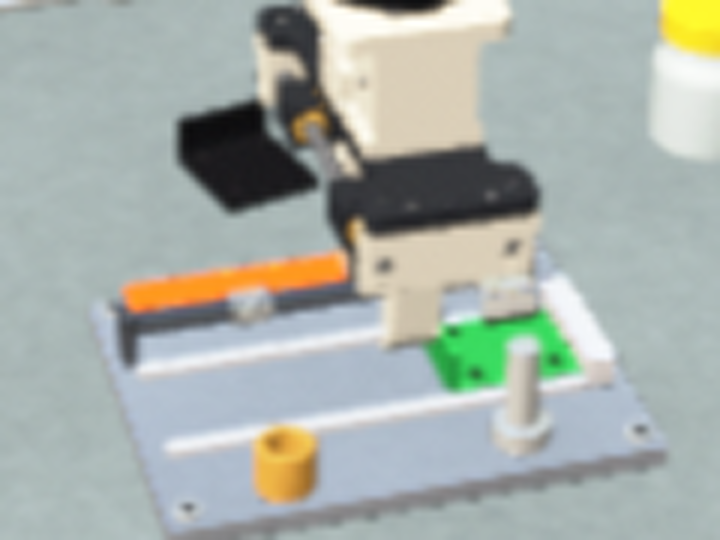

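The push stalled at jig x 11.2, where 10.5 was expected for home, and force rose to 18 N. The picture shows the plate's front at the stop, around (575,350). I back off the flange while still holding the bar, then lift.

>>> {"fn": "servo_tool", "kwargs": {"moves": [[0,0,0,0,-0.22],[0,0,-2,0,-0.22],[0,0,-2,0,-0.22],[0,0,-2,0,-0.22],[0,0,-2,0,-0.22],[0,0,-2,0,-0.22],[0,0,0,0,-0.22],[0,0,0,0,-0.22]]}}

```text
clock: 8.85
ee_pos: [553.2, -26.7, 32.5]
eef_rot: [0.179, 1.557, -0.178]
contact_force: [4.8, -1.0, 7.9]
gripper_width: 56.0
```

```bash
python3 st.py; python3 - <<'E'
from h import *
from meas import masks,blob
for k in (4,5):
    if k==5:
        p,d,c=grab('side'); np.savez('side5.npz',p=p,d=d)
    f=np.load(f'side{k}.npz'); c=optics.get_calibration('side')
    h=cv2.cvtColor(f['p'],cv2.COLOR_RGB2HSV).astype(int)
    m=blob((h[...,0]>45)&(h[...,0]<75)&(h[...,1]>120)&(h[...,2]>60),(290,243))
    v,u=np.nonzero(m); print(k,m.sum(),u.min(),u.max(),u.mean().round(2),v.mean().round(2))
E
```

```text
t 8.85 jig [10.4 37.4] tipz 24.463986376299573 yaw -0.22751015247995726 tilt [ 0.007 -0.    -1.   ] F jig [4.9 0.1] 7.9 w 56.03980241144783
4 173 276 300 286.79 243.02
5 168 276 300 286.5 243.21
```

>>> {"fn": "servo_tool", "kwargs": {"moves": [[0,0,-2,0,-0.22],[0,0,-2,0,-0.22],[0,0,-2,0,-0.22],[0,0,0,0,-0.22],[0,0,0,0,-0.22]]}}

```text
clock: 9.32
ee_pos: [547.9, -25.6, 32.6]
eef_rot: [0.179, 1.556, -0.178]
contact_force: [6.2, -2.0, 7.8]
gripper_width: 55.6
```

```bash
python3 st.py; python3 - <<'E'
from h import *
p,d,c=grab('side'); np.savez('side5.npz',p=p,d=d)
cv2.imwrite('pics/side5.png',cv2.resize(p[185:275,205:325,::-1],None,fx=6,fy=6,interpolation=cv2.INTER_CUBIC))
E
```

```text
t 9.3167 jig [ 5.  37.3] tipz 24.580316553026414 yaw -0.22769429876124325 tilt [ 0.008 -0.    -1.   ] F jig [ 6.5 -0.5] 7.8 w 55.64188797208933
```

View pics/side5.png

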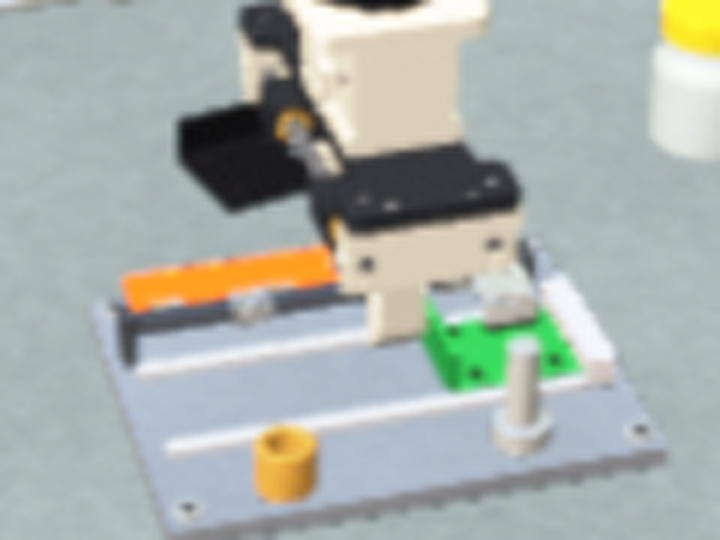

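The finger is now clear of the flange, with a gap at (425,320), and the plate is still at the stop, around (578,350). I lift straight up.

>>> {"fn": "servo_tool", "kwargs": {"moves": [[-2,0,0,0,-0.22],[-2,0,0,0,-0.22],[-2,0,0,0,-0.22],[-2,0,0,0,-0.22],[-3,0,0,0,-0.22],[-5,0,0,0,-0.22],[-10,0,0,0,-0.22],[-20,0,0,0,-0.22],[-30,0,0,0,-0.22],[-30,0,0,0,-0.22],[-30,0,0,0,-0.22],[-10,10,-20,0,-0.22],[0,20,-30,0,-0.22],[0,20,-30,0,-0.22],[0,20,-30,0,-0.22],[0,20,-30,0,-0.22],[0,20,-20,0,-0.22],[0,0,0,0,-0.22],[0,0,0,0,-0.22]]}}

```text
clock: 10.95
ee_pos: [412.3, 119.3, 177.5]
eef_rot: [0.176, 1.563, -0.175]
contact_force: [0.4, 0.7, -0.1]
gripper_width: 56.0
```

```bash
python3 st.py; python3 - <<'E'
from h import *
th=-0.227; Rm=np.array([[np.cos(th),-np.sin(th)],[np.sin(th),np.cos(th)]]); o=np.array([534.6,-60.8])
ims=[]
for n,(x0,y0,x1,y1) in(('top',(255,190,345,285)),('side',(205,195,325,290))):
    p,d,c=grab(n); np.savez(n+'6.npz',p=p,d=d)
    h=cv2.cvtColor(p,cv2.COLOR_RGB2HSV).astype(int)
    m=(h[...,0]>45)&(h[...,0]<75)&(h[...,1]>120)&(h[...,2]>60); m[:y0]=0;m[y1:]=0;m[:,:x0]=0;m[:,x1:]=0
    P=pts(d,c); h2=h; ob=(h[...,0]>5)&(h[...,0]<18)&(h[...,1]>170)&(h[...,2]>120); ob[:y0]=0;ob[y1:]=0;ob[:,:x0]=0;ob[:,x1:]=0
    Q=P[m]; J=(Q[:,:2]-o)@Rm; s=Q[:,2]<24
    print(n,'plate jig x range',np.percentile(J[s,0],[1,5,95,99]).round(1),'z',np.median(Q[s,2]).round(1),'orange pixels z by jig y>50:',end='')
    Q=P[ob]; J=(Q[:,:2]-o)@Rm; k=J[:,1]>55; print(k.sum(),np.median(Q[k,2]).round(1),'slope',np.polyfit(J[k,1],Q[k,2],1).round(3))
    ims.append(cv2.resize(p[y0:y1,x0:x1,::-1],(400,420),interpolation=cv2.INTER_CUBIC))
cv2.imwrite('pics/both6.png',np.hstack(ims))
E
```

```text
t 10.95 jig [-159.7  147.9] tipz 169.4755273819314 yaw -0.22336929717182186 tilt [ 0.001  0.001 -1.   ] F jig [0.2 0.8] -0.1 w 55.99924531439259
top plate jig x range [27.  29.  76.4 78.8] z 17.7 orange pixels z by jig y>50:231 28.3 slope [0.241 9.723]
side plate jig x range [20.8 23.4 77.4 78.9] z 19.5 orange pixels z by jig y>50:253 30.2 slope [ 0.173 16.813]
```

View pics/both6.png

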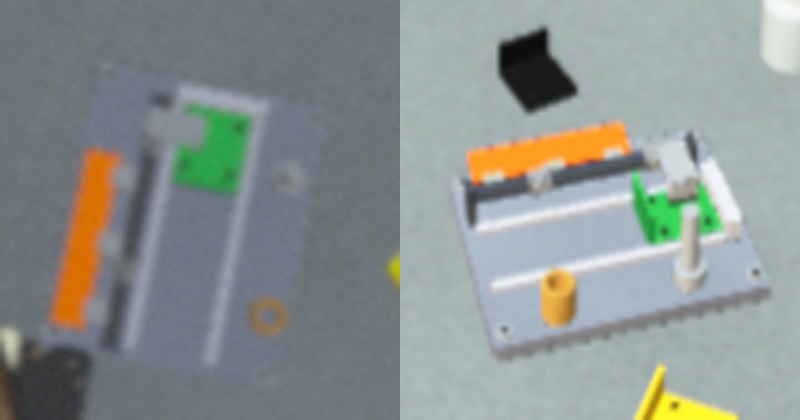

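```bash
python3 -c "
from station import workorder; workorder.close_job()"
```

```text
the job is handed in; nothing more can be done
```

The plate is home against the end stop with the clip's jaw clamped on it, and the job is handed in at about 11 s of the 48 s allowed. No verdict is reported.

**What I did:** I set the fingers 56 mm apart. One held the bar down with the tip about 22.5 mm above the bench. The other pushed the green plate's flange about 60 mm under the raised jaw until it stalled at the stop. The stall came at jig x 11.2 with about 18 N; I expected 10.5. I then drew the finger off the flange with the bar still down, lifted straight up and moved clear.

**Last checks:**
- **Plate position:** the front edge measured about jig x 79 in both views, against the stop at 80, with about 2 mm uncertainty. Its top was 17.7 to 19.5 above the bench, against 18 for a plate lying flat.
- **Clip:** the bar measured 28 to 30 high with a slope of 0.17 to 0.24 rad. That fits a clip angle of about 0.12, with the jaw resting on the plate.
- **Other things:** the bolt and bushing stand where they were. The rest I did not re-measure, and the arm did not go near them.
- **Contact:** there was no contact force on the tool at the end.

**Disagreements:**
- **Jig origin:** the bar gave an origin 2 to 3 mm away from the one the base corners gave. I used the mean.
- **Fingertip sticking:** the fingertip stuck on the bar during the back-off, and its tip rose from 22.3 to 24.5 mm before it slid. By my estimate the clip was still near 0.27 rad then, above the 0.2 needed, and the plate did not move.

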